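# Thread the blue column into its blue stand

### The job

Take the blue-topped column out of the white block and thread it upright down through both holes of the blue stand, the upper plate's and then the lower plate's, until it stands on the stand's base, and let go. Set it down gently, do not let it drop, and leave the other two columns in the block.

Things in the scene. Friction and masses are not known exactly. Their poses are not given: they have to be found in the camera images.
- blue_column: Steel column: plain round rod, 16 mm diameter, 150 mm long, about 0.2 kg, blue end fitting (top 30 mm) and blue band at mid-length. Origin: centre of its flat lower end; z up along the rod. Stands upright in one of three sockets, 40 mm deep, floor 8 mm above the bench, of a fixed white block; any column can be in any socket. Its top is then 158 mm above the bench.
- red_column: Steel column: plain round rod, 16 mm diameter, 150 mm long, about 0.2 kg, red end fitting (top 30 mm) and red band at mid-length. Origin: centre of its flat lower end; z up along the rod. Bystander in another socket. The block is 210 x 60 mm, 48 mm high; its sockets lie in one straight row 75 mm apart, roughly along y, turned up to 20 degrees.
- yellow_column: Steel column: plain round rod, 16 mm diameter, 150 mm long, about 0.2 kg, yellow end fitting (top 30 mm) and yellow band at mid-length. Origin: centre of its flat lower end; z up along the rod. Bystander in another socket of the block.
- blue_stand: Fixed stand, 90 x 90 mm, 100 mm high: steel base 12 mm thick and, on four thin corner posts, two blue plates 8 mm thick, undersides 30 and 92 mm above the bench. Each plate has one 30 mm hole in its middle, both on the vertical axis through the origin; the base has none. Origin: centre of the base's underside, z up. A like stand with red plates is a bystander, to its left or right.
Things that resemble listed ones, but are neither listed nor needed, are in the scene too. Leave any green or turquoise look-alike of the blue_column alone.

How it is judged (in metres and radians):
On the way, in this order (a step that is already met when the one before it is completed fails the run):
1. the blue column's lower end is through the upper plate's hole, the column upright (horizontal distance between blue_column and blue_stand below 0.016 m and angle between blue_column's own z axis and vertical below 0.25 rad and z of blue_column in the frame of blue_stand below 0.09 m), for 0.05 s.
2. its lower end is through the lower plate's hole as well, the column upright (horizontal distance between blue_column and blue_stand below 0.016 m and angle between blue_column's own z axis and vertical below 0.25 rad and z of blue_column in the frame of blue_stand below 0.028 m), for 0.05 s.
At the end, for the whole second after the job is handed in: The blue column stands at rest on the blue stand's base, through both holes: its lower end within 16 mm of the hole axis and less than 17 mm above the bench (base top 12 mm), leaning less than 14 degrees; the red and yellow columns are within 30 mm of where they started (horizontal distance between blue_column and blue_stand below 0.016 m and angle between blue_column's own z axis and vertical below 0.25 rad and z of blue_column in the frame of blue_stand below 0.017 m and linear speed of blue_column below 0.02 m/s and angular speed of blue_column below 0.2 rad/s and distance of each of red_column, yellow_column from where it was at the start of the episode below 0.03 m); the robot touches nothing.
It fails at once if the blue column is dropped (moves faster than 0.5 m/s while the fingers do not hold it) (linear speed of blue_column above 0.5 m/s and contact force between the fingers and blue_column below 0.2 N).
It fails at once if the red or the yellow column is moved by more than 30 mm (distance of any of red_column, yellow_column from where it was at the start of the episode above 0.03 m).
It also fails if it takes over 48 s, if anything falls off the work surface, if the arm or the gripper's body presses on something with over 40 N, if the wrist force passes 120 N, or if a joint passes its speed limit or range.

### The arm

A 6-joint arm with a two-finger parallel gripper is mounted at the origin on the work surface. World frame = base frame: x ahead of the robot, y to its left, z up, the work surface at z = 0. Lengths are in m, angles in degrees, forces in N, time in s.
With the tool pointing down it reaches from about 0.4 to 0.825 m from the base axis. Payload 7 kg.
Tool frame: the origin (TCP) lies midway between the tips of the shut fingers; the grasp point (between the pads) lies 19 mm behind it; z points along the fingers, y is the line along which they close (so a half turn about z gives the same grasp; the last joint's range is limited). The gripper opens to 88 mm and grips with 3 to 60 N. Pads are 19 mm wide; open, the fingers measure 130 mm over their backs; the gripper's body (78 mm by 193 mm) begins 47 mm behind the grasp point.
Start: joints at [88.642, 20.546, 0.682, 0, -70.136, -16.507], TCP at [0.207, 0.642, 0.227] pointing down, gripper open.
Joint ranges: [-176.03, 176.03], [-82.01, 121.73], [-58.28, 71.71], [-173.87, 95.51], [-174.79, -0.11], [-173.66, 173.66]. Speed limits (degrees/s): [136.94, 136.94, 172.46, 180, 180, 180].

### API

Orientations are given as a 3x3 rotation matrix whose columns are the frame's x, y, z axes.
In Python, from rig import robot gives the robot as it stands. Calls block until the motion is done:
- robot.goto(position, orientation): joint-space move of the TCP to a pose.
- robot.servo_line(position, ori=None, speed=0.15): straight line of the TCP; ori=None keeps the orientation; speed is the mean speed in m/s.
- robot.movej(angles): joint-space move.
- robot.move_gripper(opening): opening from 0.0 (shut) to 1.0 (fully open); the grip force is fixed at half the most; returns when the fingers have stopped.
- robot.dwell(seconds).
- robot.ik(position, orientation): joint angles nearest the present ones, or None.
- robot.grab_frame(name): name is "scene" or "top"; returns (picture, depth): 420x560x3 uint8, red, green, blue; 420x560 float32, m along the optical axis (not along the pixel's ray), 0 where there is no reading.
- robot.camera_info(name): a dict with "vfov" (degrees; the focal length in pixels is half the picture's height over the tangent of half this angle, whatever the lens; pixels are square), "cx", "cy" (the principal point, pixels), "k1" (the pictures are not rectified: a ray, as slopes to the right and down, at radius r is drawn at 1 + k1 r^2 times it, then the intrinsics apply), "view" (4x4, takes a point from world to camera coordinates). Camera axes: x right, y down, z forward; pixel columns grow to the right and rows downward; lengths in m; the calibration is good to about 2 mm. A picture is of the moment at which its call begins. camera_info takes no time and is no camera call.
A pose or a line that the arm cannot do raises robot.Unreachable and nothing moves.
- robot.job_done(): hands the job in; it is judged then, once.
Readings, each from a call of its own:
- robot.read_t(): time.
- robot.read_qpos(): joint angles.
- robot.read_qvel(): joint speeds.
- robot.read_effort(): joint torques, N m.
- robot.read_position(): TCP position.
- robot.read_tcp_rot(): TCP orientation.
- robot.read_force(): force on the tool from outside, world axes, zero at the start.
- robot.read_ft_torque(): the same for the moment, N m.
- robot.read_grip_width(): opening from 0.0 (shut) to 1.0 (fully open).
- robot.read_finger_force(): force on a finger pad.
Only numpy, scipy, OpenCV 4.12 (cv2) and the standard library are available. Lean on these libraries where they do the work, as an engineer would, in place of code of your own. Each camera call takes 0.05 s, during which the arm holds its last target. There are 200 camera calls.

## Working session

There is one attempt and no reset: what is moved stays moved. The work goes in short steps, each a Python script; the robot and the scene stay as the last script left them, time stands still between calls to the robot, and variables do not carry over. Pictures are saved under pics/ and viewed, at most 10 in all, crops included, and the job is handed in when it is done.

```bash
mkdir -p pics
cat > h.py <<'E'
import numpy as np, cv2
from rig import robot
def grab(n):
    im,d=robot.grab_frame(n); np.savez('last_%s.npz'%n,im=im,d=d); return im,d
def K(n):
    c=robot.camera_info(n); f=210/np.tan(np.radians(c['vfov']/2)); return c,f
def cloud(n,d):
    c,f=K(n); v,u=np.mgrid[0:420,0:560].astype(float)
    xd=(u-c['cx'])/f; yd=(v-c['cy'])/f; x,y=xd.copy(),yd.copy()
    for _ in range(15):
        s=1+c['k1']*(x*x+y*y); x,y=xd/s,yd/s
    P=np.stack([x*d,y*d,d],-1); V=np.array(c['view'])
    W=(P-V[:3,3])@V[:3,:3]; W[d<=0]=np.nan; return W
def project(n,p):
    c,f=K(n); V=np.array(c['view']); q=V[:3,:3]@np.array(p)+V[:3,3]; x,y=q[:2]/q[2]; s=1+c['k1']*(x*x+y*y)
    return c['cx']+f*x*s, c['cy']+f*y*s
def save(n,im): cv2.imwrite('pics/'+n+'.png',cv2.cvtColor(im,cv2.COLOR_RGB2BGR))
E
python3 - <<'E'
from h import *
for n in('scene','top'):
    im,d=grab(n); save(n,im); c=robot.camera_info(n); V=np.array(c['view']); print(n,c['vfov'],c['k1'],-V[:3,:3].T@V[:3,3],V[2,:3])
E
```

```text
scene 55.78713499477137 -0.036385949386065874 [1.00662117 0.56976102 0.53767653] [-0.60082128 -0.60211564 -0.52580467]
top 45.12751402432118 -0.06217938323331307 [0.25908003 0.04092079 0.96704004] [ 0.22148621 -0.03150477 -0.97465445]
```

View pics/scene.png

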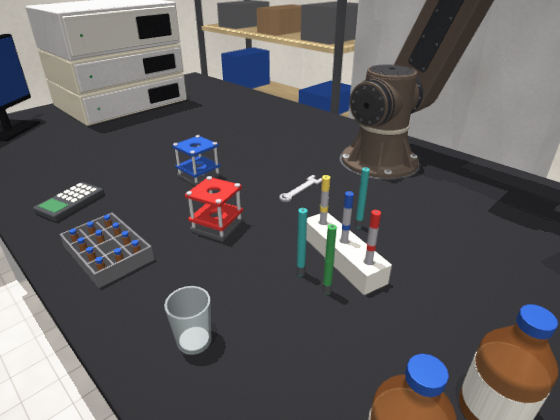

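View pics/top.png

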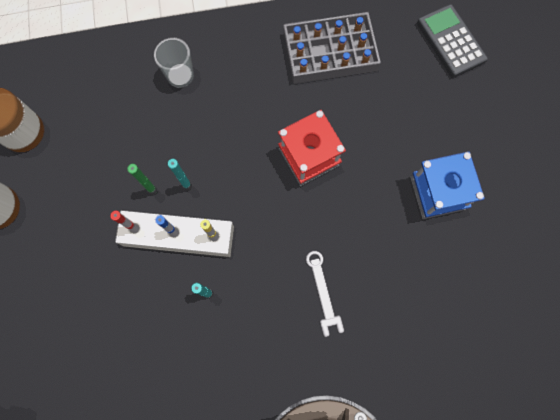

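Candidates for the column, as (scene / top) pixels:
- Blue in the middle socket: (348,203) / (163,222). This is my choice: blue top and band, standing in the white block.
- Turquoise look-alikes: (303,240) / (173,163) and (363,195) / (197,289).
- Green look-alike: (330,255) / (134,170).
- Red: (374,225), and yellow: (325,190).
- Blue bottle caps: (427,375) and (536,320).

The blue stand is at scene (196,147) / top (453,180). The red one is a bystander. Next I measure, with one close crop.

Run:
```python
from h import *
W={};IM={}
for n in('scene','top'):
    z=np.load('last_%s.npz'%n); IM[n]=z['im']; W[n]=cloud(n,z['d'])
def sel(n,h0,h1,zr,box,s=110):
    hsv=cv2.cvtColor(IM[n],cv2.COLOR_RGB2HSV); H,S,w=hsv[...,0],hsv[...,1],W[n]
    m=(H>=h0)&(H<=h1)&(S>s)&(w[...,2]>zr[0])&(w[...,2]<zr[1])
    b=np.zeros_like(m); b[box[1]:box[3],box[0]:box[2]]=1; return w[m&b]
for n,boxes in (('top',dict(blue=(150,205,182,245),red=(105,200,140,240),yel=(195,210,225,245))),('scene',dict(blue=(335,180,365,250),red=(360,200,385,270),yel=(312,170,335,230)))):
    for k,(h0,h1) in dict(blue=(108,130),red=(0,10),yel=(20,35)).items():
        hs=[(h0,h1)]+([(170,180)] if k=='red' else [])
        p=np.vstack([sel(n,a,b,(.06,.2),boxes[k]) for a,b in hs])
        t=p[p[:,2]>.15]; q=p[p[:,2]<.150]
        print(n,k,len(p),p[:,2].max() if len(p) else 0,'top',len(t),np.round(np.median(t,0),4) if len(t) else '', 'side',len(q),np.round(q.mean(0),4))
# stand plate
for n,box in (('top',(405,140,490,220)),('scene',(165,130,225,185))):
    p=sel(n,100,125,(.088,.115),box); r=cv2.minAreaRect(p[:,:2].astype(np.float32)*1000); print(n,'plate',len(p),r,np.median(p[:,2]))
    for h in(.095,.1):pass
# block top, other tops
w=W['top']; im=IM['top'].astype(int); m=(im.min(-1)>170)&(abs(w[...,2]-.048)<.006); b=np.zeros_like(m);b[200:265,105:245]=1
print('block',cv2.minAreaRect(w[m&b][:,:2].astype(np.float32)*1000))
for nm,(u,v) in dict(turq1=(173,163),turq2=(197,289),green=(134,170),red=(117,216),yel=(205,225),blue=(162,220)).items(): print(nm,np.round(np.nanmedian(w[v-2:v+3,u-2:u+3].reshape(-1,3),0),3))
save('crop',cv2.resize(np.hstack([IM['scene'][170:290,280:400],IM['top'][180:300,100:220]]),None,fx=3.3,fy=3.3))
```

```text
top blue 97 0.16212377572728073 top 57 [0.4572 0.205  0.1582] side 40 [0.4534 0.2028 0.1225]
top red 127 0.16145390638344648 top 79 [0.4772 0.2776 0.1579] side 48 [0.4731 0.2741 0.1231]
top yel 47 0.15984656913093778 top 17 [0.4327 0.1323 0.1566] side 30 [0.433  0.1308 0.1218]
scene blue 173 0.16017683194571317 top 60 [0.4628 0.2103 0.1574] side 113 [0.4642 0.2113 0.1228]
scene red 194 0.15948931691865312 top 63 [0.4832 0.282  0.1572] side 131 [0.4843 0.2825 0.1211]
scene yel 150 0.16038010644378597 top 48 [0.4436 0.1383 0.1574] side 102 [0.4441 0.1392 0.1223]
top plate 2103 ((457.70953369140625, -308.2606201171875), (91.02591705322266, 92.52726745605469), 3.008930206298828) 0.09978703136431644
scene plate 497 ((459.7056579589844, -305.61920166015625), (91.66117095947266, 96.35233306884766), 1.9883962869644165) 0.09762497625538737
block ((458.7887268066406, 206.68344116210938), (210.506591796875, 60.59925842285156), 74.75431060791016)
turq1 [0.554 0.174 0.15 ]
turq2 [0.337 0.162 0.15 ]
green [0.553 0.241 0.15 ]
red [0.476 0.276 0.158]
yel [0.437 0.134 0.158]
blue [0.457 0.203 0.158]
```

View pics/crop.png

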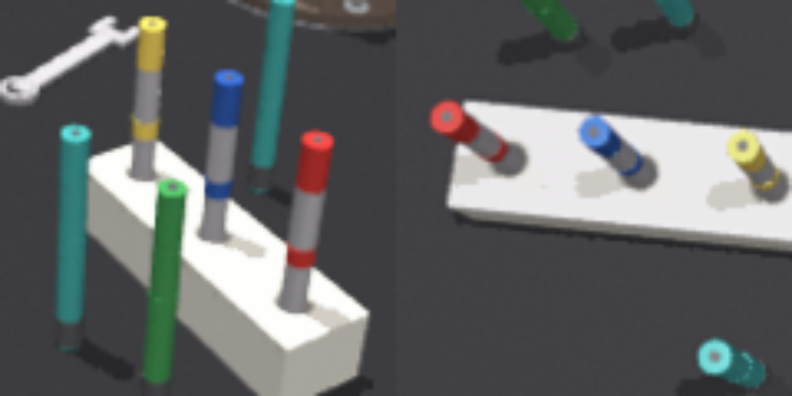

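The crop confirms the blue column in the middle socket, with red and yellow either side. The heights check out at 158 mm, and the block and plate sizes match. I'll grip across the row at about z=0.13.

```bash
cat >> h.py <<'E'
C=np.array([.4588,.2065]); S=np.array([.4583,-.3072])
def R(deg):
    a=np.radians(deg); y=np.array([np.cos(a),np.sin(a),0]); z=np.array([0,0,-1.]); return np.column_stack([np.cross(y,z),y,z])
E
python3 - <<'E'
from h import *
print(np.round(robot.read_tcp_rot(),2))
for d in(-15.25,164.75):
    for p in((*C,.2),(*C,.111),(*C,.31)): 
        q=robot.ik(p,R(d)); print(d,p,None if q is None else np.round(q))
for d in(-15,165,-75,105,-45,135): 
    for z in(.31,.118):
        q=robot.ik((*S,z),R(d)); print('S',d,z,None if q is None else np.round(q))
q=robot.read_qpos()
cand=[R(d) for d in(-15.25,164.75)]
sol=[(abs(robot.ik((*C,.2),r)[5]-q[5]),i) for i,r in enumerate(cand) if robot.ik((*C,.2),r) is not None]
i=min(sol)[1]; print('use',i)
robot.goto((*C,.26),cand[i]); robot.move_gripper(.6); robot.servo_line((*C,.185),speed=.1)
print(robot.read_t(),robot.read_position(),robot.read_grip_width())
im,d=grab('scene'); im2,_=grab('top')
save('hover',cv2.resize(np.hstack([im[110:290,270:450],im2[120:300,80:260]]),None,fx=2.2,fy=2.2))
print(project('scene',(*C,.158)),project('scene',(*C,.185)))
E
```

```text
[[ 0.95 -0.31 -0.  ]
 [-0.31 -0.95 -0.  ]
 [ 0.    0.   -1.  ]]
-15.25 (np.float64(0.4588), np.float64(0.2065), 0.2) [ 47.   5. -23.   0. -62. 118.]
-15.25 (np.float64(0.4588), np.float64(0.2065), 0.111) [ 47.  11. -30.   0. -50. 118.]
-15.25 (np.float64(0.4588), np.float64(0.2065), 0.31) [ 47.   1. -13.   0. -76. 118.]
164.75 (np.float64(0.4588), np.float64(0.2065), 0.2) [ 47.   5. -23.   0. -62. -62.]
164.75 (np.float64(0.4588), np.float64(0.2065), 0.111) [ 47.  11. -30.   0. -50. -62.]
164.75 (np.float64(0.4588), np.float64(0.2065), 0.31) [ 47.   1. -13.   0. -76. -62.]
S -15 0.31 None
S -15 0.118 None
S 165 0.31 [-13.   6.  -7.   0. -76.  -2.]
S 165 0.118 [-13.  15. -23.   0. -52.  -2.]
S -75 0.31 [-13.   6.  -7.   0. -76. 118.]
S -75 0.118 [-13.  15. -23.   0. -52. 118.]
S 105 0.31 [-13.   6.  -7.   0. -76. -62.]
S 105 0.118 [-13.  15. -23.   0. -52. -62.]
S -45 0.31 [-13.   6.  -7.   0. -76. 148.]
S -45 0.118 [-13.  15. -23.   0. -52. 148.]
S 135 0.31 [-13.   6.  -7.   0. -76. -32.]
S 135 0.118 [-13.  15. -23.   0. -52. -32.]
use 1
3.625 [0.45914556 0.20675692 0.18554199] 0.6025968522360191
(np.float64(348.74558186973013), np.float64(192.49730794756204)) (np.float64(350.05898243865795), np.float64(179.9252569696714))
```

View pics/hover.png

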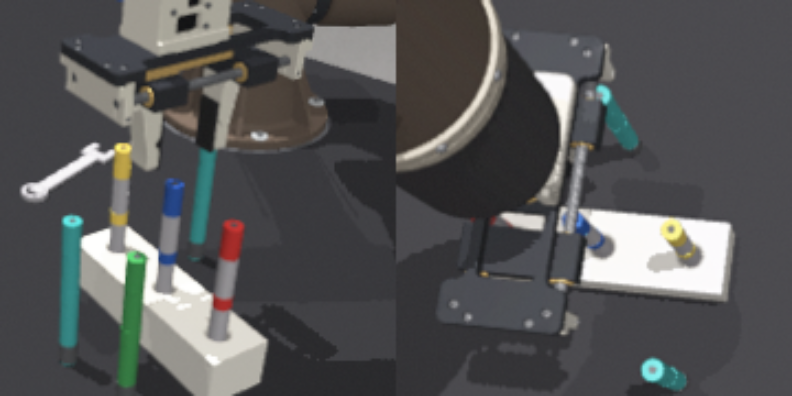

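The fingers straddle the blue column's top: tips in the left crop at about (147,165) and (212,148), column top at (174,185). The neighbours are clear, so I descend and grip.

Run:
```python
from h import *
robot.servo_line((*C,.111),speed=.1); print(robot.read_force(),robot.read_position())
robot.move_gripper(0.0); print('grip',robot.read_grip_width()*88,robot.read_finger_force(),robot.read_force())
if robot.read_grip_width()*88>12:
    robot.servo_line((*C,.13),speed=.05); print(robot.read_force())
    robot.servo_line((*C,.295),speed=.1); print(robot.read_force(),robot.read_grip_width()*88,robot.read_finger_force(),robot.read_position())
im,d=grab('scene'); print(robot.read_t())
save('lift',cv2.resize(im[60:300,230:470],None,fx=2.4,fy=2.4))
```

```text
[ 0.45643692 -0.05607899  0.57966915] [0.45918118 0.20677058 0.11152049]
grip 15.528697525792634 29.99767631292343 [ 0.03372472 -0.83664639  0.13823282]
[-0.45083481 -1.12318337 -2.17742079]
[ 0.46754756  0.23276542 -2.59799217] 15.779546680633535 29.998280704021454 [0.45856403 0.20635817 0.29437903]
7.6917
```

View pics/lift.png

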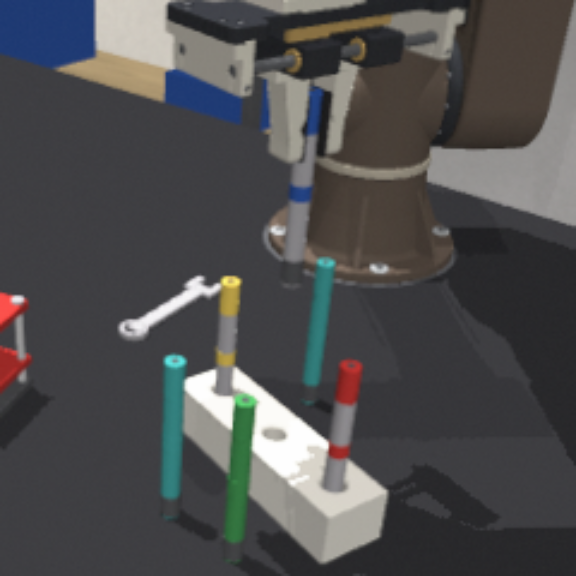

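The column is lifted clear (lower end at about z=0.19) and the others are still in place. I move it above the blue stand and check the lower end from there.

```bash
cat >> h.py <<'E'
def rod(T,name='scene'):
    """axis point & direction of held rod from depth points near the TCP axis, below fingers"""
    im,d=grab(name); w=cloud(name,d); c,_=K(name); V=np.array(c['view']); cam=-V[:3,:3].T@V[:3,3]
    p=w[(np.hypot(w[...,0]-T[0],w[...,1]-T[1])<.022)&(w[...,2]>T[2]-.103+.005)&(w[...,2]<T[2]-.008)]
    from scipy.optimize import least_squares
    def f(a): 
        h=p[:,2]-T[2]+.05; return np.hypot(p[:,0]-a[0]-a[2]*h,p[:,1]-a[1]-a[3]*h)-.008
    v=(T-cam)[:2]; v/=np.linalg.norm(v); m=p[:,:2].mean(0)+.006*v
    r=least_squares(f,[*m,0,0],loss='soft_l1',f_scale=.002); a=r.x
    zb=T[2]-.103; bot=a[:2]+a[2:]*(-.053)
    return im,bot,a[2:],len(p),np.abs(r.fun).mean()
E
python3 - <<'E'
from h import *
robot.goto((*S,.295),R(105)); robot.servo_line((*S,.235),speed=.1); robot.dwell(.3)
T=robot.read_position(); print(robot.read_t(),T,robot.read_force(),robot.read_grip_width()*88)
im,b,s,n,e=rod(T); print('scene bottom',b,'offset from tcp',b-T[:2],'slope',s,n,e)
im2,b,s,n,e=rod(T,'top'); print('top bottom',b,b-T[:2],s,n,e)
save('above',np.hstack([cv2.resize(im[40:220,110:290],None,fx=2.2,fy=2.2),cv2.resize(im2[100:280,370:550],None,fx=2.2,fy=2.2)]))
E
```

```text
10.6 [ 0.45849722 -0.30727933  0.23549666] [-0.05411872  0.41748593 -3.24613184] 15.67364764215689
scene bottom [ 0.4590584  -0.30519983] offset from tcp [0.00056118 0.0020795 ] slope [ 0.00975818 -0.01032682] 206 0.0010904311923933309h.py:28: RuntimeWarning: Mean of empty slice.
  v=(T-cam)[:2]; v/=np.linalg.norm(v); m=p[:,:2].mean(0)+.006*v
  ret = um.true_divide(
Traceback (most recent call last):
  File "h.py", line 29, in rod
    r=least_squares(f,[*m,0,0],loss='soft_l1',f_scale=.002); a=r.x
ValueError: Initial guess is outside of provided bounds
```

The column hangs vertical (slope about 0.01). In the scene camera's own frame its lower end is within 1 mm of the stand centre, well inside the 7 mm clearance. I descend with a force watch. The missing picture is only the top view, which the arm blocks.

Run:
```python
from h import *
f0=robot.read_force(); ok=True
zs=list(np.arange(.225,.124,-.0125))+list(np.arange(.123,.1095,-.0015))
for z in zs:
    robot.servo_line((*S,z),speed=.06 if z>.123 else .02)
    df=robot.read_force()-f0; 
    if np.linalg.norm(df)>1: print(round(z,4),np.round(df,2))
    if df[2]>2.5 or np.hypot(*df[:2])>5: break
print(robot.read_t(),robot.read_position(),df)
im,b,s,n,e=rod(robot.read_position()); save('low',cv2.resize(im[60:220,110:270],None,fx=3.5,fy=3.5))
```

```text
0.1875 [-1.05  0.28  0.59]
0.15 [0.12 1.2  0.34]
0.125 [1.22 0.13 0.41]
0.123 [-0.98  0.96 -0.3 ]
0.1215 [-0.79  1.03 -0.52]
0.12 [ 0.18  1.09 -0.61]
0.117 [-0.51  0.52  0.83]
0.1155 [ 0.88 -0.51 -0.52]
0.114 [-1.52  1.71  8.32]
15.6333 [ 0.45875572 -0.30746179  0.11506263] [-1.52083762  1.71368694  8.32134986]
```

View pics/low.png

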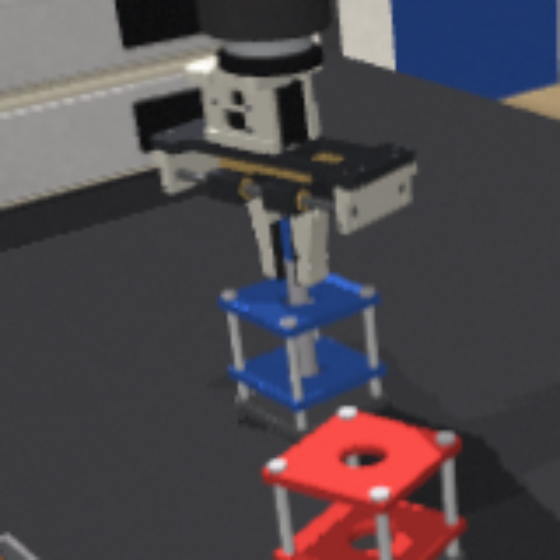

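The column passes through both plates and contact came at TCP z=0.115, as predicted for the base. I release and retreat straight up.

Run:
```python
from h import *
robot.move_gripper(.5); robot.dwell(.3)
robot.servo_line((*S,.26),speed=.08); 
p=robot.read_position(); print(robot.read_t(),p,robot.read_force())
robot.goto((.52,.0,.32),R(135)); robot.dwell(.5)
im,d=grab('scene'); im2,d2=grab('top')
for n,dd,i,box in(('scene',d,im,(165,95,225,185)),('top',d2,im2,(405,140,490,225))):
    w=cloud(n,dd); b=np.zeros(dd.shape,bool); b[box[1]:box[3],box[0]:box[2]]=1
    q=w[b&(w[...,2]>.12)&(w[...,2]<.2)]; t=q[q[:,2]>.157]; print(n,len(q),q[:,2].max(),np.median(t,0),np.median(q[q[:,2]<.15],0))
save('end',np.hstack([cv2.resize(im[70:230,110:270],None,fx=2.4,fy=2.4),cv2.resize(im2[110:270,370:530],None,fx=2.4,fy=2.4)]))
print(robot.read_t())
```

```text
18.6667 [ 0.45815796 -0.30712017  0.25953779] [ 0.82184883  0.38683704 -0.20149109]
scene 97 0.16176882316339608 [ 0.46072746 -0.30076951  0.16070155] [ 0.46398605 -0.29964071  0.13495225]
top 162 0.16582862935454096 [ 0.45738008 -0.30607431  0.16181556] [ 0.45485865 -0.29984697  0.13570096]
20.4833
```

View pics/end.png

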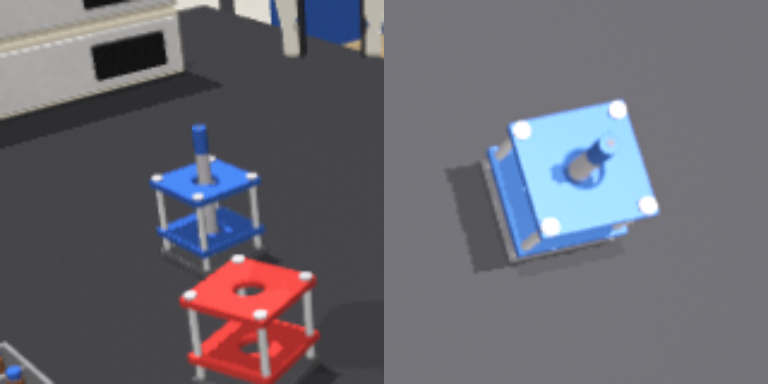

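The column stands upright through both holes, at (200,130) to (210,230) in the left crop. Its top is at 0.162 m, so it is on the base, and the robot is clear. I hand in.

```bash
python3 -c "
from rig import robot
print(robot.job_done())"
```

```text
the job is handed in; nothing more can be done
None
```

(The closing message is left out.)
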